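Try the croquette moulds and sort out the ones that stick

TASK

Try every plunger mould on the worktable by gently pushing its cap down as far as it will go: stand the moulds whose plunger slides fully home in the steel vat, and those whose plunger jams part of the way in the black tray, leaving every plunger pushed in. When all are sorted, press the check counter's round key just until it clicks, without ramming it to the bottom, and let it go; leave the other things on the table where they are.

Things in the scene. Friction and masses are not known exactly. Their poses are not given: they have to be found in the camera images.
- mould_1: croquette mould with hand plunger, one of up to six alike (some absent), free, upright: white ring 56 dia x 20 high, aluminium barrel 40 dia up to 72 (grip here), white palm cap 34 dia x 8 thick on a 12 mm rod above it. 0.2 kg. Origin: centre of underside, z up. Cap top 102 mm above the origin when fully up, 80 when home (cap resting on the barrel)
- mould_1_plunger (a joint): travel of mould_1's plunger in m, 0 = fully up, grows as the cap is pressed down; it stays where it is left. A sound plunger slides under a steady push of 2 to 4 N through its whole stroke to 0.022 (cap on the barrel); a sticking one jams hard at about 0.009. It may start a few mm down
- mould_2: croquette mould with hand plunger, one of up to six alike (some absent), free, upright: white ring 56 dia x 20 high, aluminium barrel 40 dia up to 72 (grip here), white palm cap 34 dia x 8 thick on a 12 mm rod above it. 0.2 kg. Origin: centre of underside, z up. Cap top 102 mm above the origin when fully up, 80 when home (cap resting on the barrel)
- mould_2_plunger (a joint): travel of mould_2's plunger in m, 0 = fully up, grows as the cap is pressed down; it stays where it is left. A sound plunger slides under a steady push of 2 to 4 N through its whole stroke to 0.022 (cap on the barrel); a sticking one jams hard at about 0.009. It may start a few mm down
- mould_3: croquette mould with hand plunger, one of up to six alike (some absent), free, upright: white ring 56 dia x 20 high, aluminium barrel 40 dia up to 72 (grip here), white palm cap 34 dia x 8 thick on a 12 mm rod above it. 0.2 kg. Origin: centre of underside, z up. Cap top 102 mm above the origin when fully up, 80 when home (cap resting on the barrel)
- mould_3_plunger (a joint): travel of mould_3's plunger in m, 0 = fully up, grows as the cap is pressed down; it stays where it is left. A sound plunger slides under a steady push of 2 to 4 N through its whole stroke to 0.022 (cap on the barrel); a sticking one jams hard at about 0.009. It may start a few mm down
- mould_4: croquette mould with hand plunger, one of up to six alike (some absent), free, upright: white ring 56 dia x 20 high, aluminium barrel 40 dia up to 72 (grip here), white palm cap 34 dia x 8 thick on a 12 mm rod above it. 0.2 kg. Origin: centre of underside, z up. Cap top 102 mm above the origin when fully up, 80 when home (cap resting on the barrel)
- mould_4_plunger (a joint): travel of mould_4's plunger in m, 0 = fully up, grows as the cap is pressed down; it stays where it is left. A sound plunger slides under a steady push of 2 to 4 N through its whole stroke to 0.022 (cap on the barrel); a sticking one jams hard at about 0.009. It may start a few mm down
- mould_5: croquette mould with hand plunger, one of up to six alike (some absent), free, upright: white ring 56 dia x 20 high, aluminium barrel 40 dia up to 72 (grip here), white palm cap 34 dia x 8 thick on a 12 mm rod above it. 0.2 kg. Origin: centre of underside, z up. Cap top 102 mm above the origin when fully up, 80 when home (cap resting on the barrel)
- mould_5_plunger (a joint): travel of mould_5's plunger in m, 0 = fully up, grows as the cap is pressed down; it stays where it is left. A sound plunger slides under a steady push of 2 to 4 N through its whole stroke to 0.022 (cap on the barrel); a sticking one jams hard at about 0.009. It may start a few mm down
- mould_6: croquette mould with hand plunger, one of up to six alike (some absent), free, upright: white ring 56 dia x 20 high, aluminium barrel 40 dia up to 72 (grip here), white palm cap 34 dia x 8 thick on a 12 mm rod above it. 0.2 kg. Origin: centre of underside, z up. Cap top 102 mm above the origin when fully up, 80 when home (cap resting on the barrel)
- mould_6_plunger (a joint): travel of mould_6's plunger in m, 0 = fully up, grows as the cap is pressed down; it stays where it is left. A sound plunger slides under a steady push of 2 to 4 N through its whole stroke to 0.022 (cap on the barrel); a sticking one jams hard at about 0.009. It may start a few mm down
- vat: shallow steel vat, fixed, 270 x 340 x 75 high over the rim (x by y), floor 4 mm thick, clear floor 236 x 306; for the sound moulds, up to four. Origin: centre of the underside; long side along its y
- black_tray: black food tray, fixed, 138 x 194 x 30 high over the rim (x by y), floor 2 mm thick, clear floor 94 x 156; for the sticking moulds, at most two. Origin: centre of the underside; long side along its y
- counter: check counter, fixed: flat grey case 110 (x) x 130 (y) x 36 high with a dark window on its far (+x) half; the only working key is the round raised one on its near half, the flat squares are printed on. Origin: centre of the underside
- key_top (a point): centre of the top of the counter's round black rubber dome key, 25 dia, standing 9 mm above the case; 18 mm from the case's centre towards its -x
- key (a joint): travel of the key in m, 0 = up, springs back when let go; the force rises to about 5.5 N at 0.0030, then falls (that drop is the click) to 4 N at 0.0055 and 2 N just before the hard stop at 0.0070
- salt: salt shaker, 44 dia x 90 high, bystander; origin under its centre
- roll: roll of labels standing on end, 73 dia x 40 high, bystander; origin under its centre

How it is judged (in metres and radians):
On the way, in this order (a step that is already met when the one before it is completed fails the run):
1. every mould has been tried and stands, plunger pushed in, where it belongs: sound ones in the steel vat, sticking ones in the black tray (angle between each of mould_1, mould_2, mould_3, mould_4, mould_5, mould_6's own z axis and vertical below 0.2 rad and ((x of mould_1 in the frame of vat between -0.105 and 0.105 m and y of mould_1 in the frame of vat between -0.14 and 0.14 m and z of mould_1 in the frame of vat between -0.004 and 0.014 m and value of joint mould_1_plunger above 0.0195 m) or (x of mould_1 in the frame of black_tray between -0.047 and 0.047 m and y of mould_1 in the frame of black_tray between -0.078 and 0.078 m and z of mould_1 in the frame of black_tray between -0.004 and 0.012 m and value of joint mould_1_plunger between 0.008 and 0.01 m)) and ((x of mould_2 in the frame of vat between -0.105 and 0.105 m and y of mould_2 in the frame of vat between -0.14 and 0.14 m and z of mould_2 in the frame of vat between -0.004 and 0.014 m and value of joint mould_2_plunger above 0.0195 m) or (x of mould_2 in the frame of black_tray between -0.047 and 0.047 m and y of mould_2 in the frame of black_tray between -0.078 and 0.078 m and z of mould_2 in the frame of black_tray between -0.004 and 0.012 m and value of joint mould_2_plunger between 0.008 and 0.01 m)) and ((x of mould_3 in the frame of vat between -0.105 and 0.105 m and y of mould_3 in the frame of vat between -0.14 and 0.14 m and z of mould_3 in the frame of vat between -0.004 and 0.014 m and value of joint mould_3_plunger above 0.0195 m) or (x of mould_3 in the frame of black_tray between -0.047 and 0.047 m and y of mould_3 in the frame of black_tray between -0.078 and 0.078 m and z of mould_3 in the frame of black_tray between -0.004 and 0.012 m and value of joint mould_3_plunger between 0.008 and 0.01 m)) and ((x of mould_4 in the frame of vat between -0.105 and 0.105 m and y of mould_4 in the frame of vat between -0.14 and 0.14 m and z of mould_4 in the frame of vat between -0.004 and 0.014 m and value of joint mould_4_plunger above 0.0195 m) or (x of mould_4 in the frame of black_tray between -0.047 and 0.047 m and y of mould_4 in the frame of black_tray between -0.078 and 0.078 m and z of mould_4 in the frame of black_tray between -0.004 and 0.012 m and value of joint mould_4_plunger between 0.008 and 0.01 m)) and ((x of mould_5 in the frame of vat between -0.105 and 0.105 m and y of mould_5 in the frame of vat between -0.14 and 0.14 m and z of mould_5 in the frame of vat between -0.004 and 0.014 m and value of joint mould_5_plunger above 0.0195 m) or (x of mould_5 in the frame of black_tray between -0.047 and 0.047 m and y of mould_5 in the frame of black_tray between -0.078 and 0.078 m and z of mould_5 in the frame of black_tray between -0.004 and 0.012 m and value of joint mould_5_plunger between 0.008 and 0.01 m)) and ((x of mould_6 in the frame of vat between -0.105 and 0.105 m and y of mould_6 in the frame of vat between -0.14 and 0.14 m and z of mould_6 in the frame of vat between -0.004 and 0.014 m and value of joint mould_6_plunger above 0.0195 m) or (x of mould_6 in the frame of black_tray between -0.047 and 0.047 m and y of mould_6 in the frame of black_tray between -0.078 and 0.078 m and z of mould_6 in the frame of black_tray between -0.004 and 0.012 m and value of joint mould_6_plunger between 0.008 and 0.01 m))), for 0.2 s.
2. then the counter's key is pressed to its click (value of joint key above 0.0036 m).
At the end, for the whole second after the job is handed in: Every sound mould stands upright (within 0.2 rad) on the vat's floor with its plunger at least 19.5 mm in; every sticking mould stands upright on the black tray's floor with its plunger at 8 to 10 mm, where it jams; all at rest; the key is up again (under 1 mm) (all of step 1 and linear speed of each of mould_1, mould_2, mould_3, mould_4, mould_5, mould_6 below 0.02 m/s and angular speed of each of mould_1, mould_2, mould_3, mould_4, mould_5, mould_6 below 0.2 rad/s and value of joint key below 0.001 m); the robot touches nothing.
It fails at once if a plunger is pushed with more than 45 N (contact force between any of mould_1_plunger, mould_2_plunger, mould_3_plunger, mould_4_plunger, mould_5_plunger, mould_6_plunger and anything else above 45 N).
It fails at once if the key is rammed down towards its stop (beyond 6.5 mm) (value of joint key above 0.0065 m).
It fails at once if a bystander on the table is moved by more than 3 cm (distance of any of salt, roll from where it was at the start of the episode above 0.03 m).
Of mould_1, mould_2, mould_3, mould_4, mould_5, mould_6 only 3 to 5 are there at a start; the rules pass over those that are not, and their reading is None.
At some moment in a run one of mould_1, mould_2, mould_3, mould_4, mould_5, mould_6 may be knocked a few centimetres aside while the robot is not near it.
Once in a run the grip may slacken for a moment while it holds something.
It also fails if it takes over 210 s, if anything falls off the work surface, if the arm or the gripper's body presses on something with over 40 N, if the wrist force passes 120 N, or if a joint passes its speed limit or range.

ROBOT

A 6-joint arm with a two-finger parallel gripper is mounted at the origin on a cart in front of the work surface, level with it; the furniture and walls round the work are solid. World frame = base frame: x ahead of the robot, y to its left, z up, the work surface at z = 0. Lengths are in mm, angles in rad, forces in N, time in s.
With the tool pointing down it reaches from about 275 to 975 mm from the base axis. Payload 8.4 kg.
Tool frame: the origin (TCP) lies between the finger pads; the fingertips stand 19 mm ahead of it and the grasp point (between the pads) is the TCP (r.nose_length is the distance from the TCP to the fingertips, in mm); x points along the fingers, y is the direction in which the jaws open and shut, and the axes are right-handed (so a half turn about x gives the same grasp; the last joint's range is limited). The gripper opens to 92 mm and grips with 3 to 60 N. Pads are 20 mm wide; open, the fingers measure 128 mm over their backs; the gripper's body (75 mm by 189 mm) begins 69 mm behind the grasp point.
Start: joints at [1.183, 0.353, 1.633, -0, 1.155, -0.002], TCP at [235.187, 579.064, 233.583] pointing down, gripper open.
Joint ranges: [-2.63, 2.63], [-0.92, 2.1], [0.06, 2.66], [-1.3, 4.44], [0, 2.69], [-3.02, 3.02]. Speed limits (rad/s): [2.22, 2.22, 2.79, 3.14, 3.14, 3.14].

INTERFACE

Orientations are given as a rotation vector (axis times angle).
In Python, from plant import r, viewer, order, models gives the robot as it stands.
- The arm moves only by the tool jog_arm, never from a script. Its argument "deltas" is a list that holds one entry, the list of rows, each a list of 5 numbers: the opening, from 0 (shut) to 1 (fully open), then the shift along the tool's x, y, z in m, then the turn about the tool's x in degrees. A call has 1 to 5 rows; each row shifts and turns the commanded pose from where the row before left it, along the tool's axes as they then stand; what a row does not reach is not made up. A row lasts 1/8 s, in which the tool goes at most 62.5 mm and 10.7 degrees, less where a joint would pass 70% of its speed; a pose out of reach is approached as far as the arm can. A call with a gripper value outside its range is refused whole. The fingers move at their own pace and stop on an object; the grip force is fixed at half the most. Time passes only in rows, so rows that do not move let the fingers close. It gives the time, the measured TCP pose, the force and the opening at its end, in the units of the state.
- r.sense(): the state, without advancing time (a new reading comes with each control period).
- viewer.read_camera(name): name is "scene" or "top" or "wrist"; returns a dict with "frame" (480x640x3 uint8, red, green, blue), "depth" (480x640 float32, mm along the optical axis (not along the pixel's ray), 0 where there is no reading), "fx", "fy", "cx", "cy" (pixels), "dist" ([k1, k2, p1, p2, k3] as OpenCV has them; the pictures are not rectified), "position" and "rotation" of the camera in the world. Camera axes: x right, y up, looking along -z (the intrinsics and any distortion apply to the point x, -y, -z); pixel columns grow to the right and rows downward; lengths in mm; the calibration is good to about 2 mm. A picture is of the moment at which its call begins.
- order.close_job(): hands the job in, once; it reports no verdict.
Trained networks look in a picture, given as the dict that the camera call returned (one of the last four; its "shot" number tells which), for a name from the list of things; names that differ only in an ending like _2 or _b are one class to them, and where a whole thing is asked for, a point or a joint stands for the part that bears it (a point fixed in the world has none). Each returns a list of dicts, best first, with "p" (0 to 1); they miss things now and then, are a little off and sometimes report something else, mostly with a low value. They report only what shows in the picture. A call takes as long as a camera call.
- models.search_frame(picture, name): "point" ([column, row] in pixels, amid what is visible of it).
- models.outline_of(picture, name): "pixels" (480x640 bool, what is visible of it) and "point" ([column, row] in pixels, amid what is visible of it).
- models.landmark_of(picture, name): "point" ([column, row] in pixels: a listed point, or the origin of a listed thing).
The state is a dict: "time_s": time; "qpos": joint angles; "qvel": joint speeds; "joint_torque": joint torques, N m; "tool_pos": TCP position; "ee_rot": TCP orientation; "force": force on the tool from outside, world axes, zero at the start; "wrist_torque": the same for the moment, N m; "grip_width": finger opening in mm.
Only numpy, scipy, OpenCV 4.12 (cv2) and the standard library are available. Lean on these libraries where they do the work, as an engineer would, in place of code of your own. Each camera call takes 0.05 s, during which the arm holds its last target. There are 200 camera calls.

## Working session

There is one attempt and no reset: what is moved stays moved. The work goes in short steps, Python scripts to look and compute and a tool call to move; the robot and the scene stay as the last step left them, time stands still between calls to the robot, and variables do not carry over. Pictures are saved under pics/ and viewed, about 12 in all and at most 16, crops included, and the job is handed in when it is done.

Besides the shell and the picture viewer there is one more tool, called after ">>>" as a command line: name --argument value ..., lists and objects as JSON in quotes. jog_arm: Moves the arm, as the interface text tells. Its arguments: {"type":"object","properties":{"deltas":{"type":"array"}},"required":["deltas"]}

```bash
mkdir -p pics; cat > h.py <<'E'
import numpy as np, cv2
from plant import r, viewer, order, models
from scipy.spatial.transform import Rotation as R
def rays(pic,pts):
    K=np.array([[pic["fx"],0,pic["cx"]],[0,pic["fy"],pic["cy"]],[0,0,1.]])
    u=cv2.undistortPoints(np.array(pts,float).reshape(-1,1,2),K,np.array(pic["dist"],float)).reshape(-1,2)
    return np.c_[u[:,0],-u[:,1],-np.ones(len(u))]
def rot(pic):
    q=np.array(pic["rotation"],float)
    return q if q.shape==(3,3) else R.from_rotvec(q).as_matrix()
def at_z(pic,pts,z):
    d=rays(pic,pts)@rot(pic).T; p=np.array(pic["position"]); return p+d*((z-p[2])/d[:,2])[:,None]
def cloud(pic,mask):
    v,u=np.nonzero(mask&(pic["depth"]>0)); d=pic["depth"][v,u]
    return (rays(pic,np.c_[u,v])*d[:,None])@rot(pic).T+np.array(pic["position"])
def save(pic,name): cv2.imwrite("pics/"+name,pic["frame"][:,:,::-1])
E
cat > look.py <<'E'
from h import *
s=r.sense(); print(s["time_s"],s["tool_pos"],s["ee_rot"],s["force"],s["grip_width"],r.nose_length)
for cam in ("top","scene"):
    pic=viewer.read_camera(cam); save(pic,cam+"0.png"); print(cam,pic["position"],pic["rotation"])
    for n in ("mould_1","vat","black_tray","counter","salt","roll"):
        for o in models.outline_of(pic,n):
            if o["p"]<.3: continue
            c=cloud(pic,o["pixels"]); 
            if len(c)==0: print(n,o["p"],"nodepth"); continue
            z=np.percentile(c[:,2],97); t=c[c[:,2]>z-6]
            print(n,round(o["p"],2),np.round(o["point"]),"ztop",z.round(),"top mid",((t.max(0)+t.min(0))/2).round(),"ext",np.percentile(c,1,0).round(),np.percentile(c,99,0).round())
    for n in ("key_top",):
        for o in models.landmark_of(pic,n): print(n,o["p"],o["point"],at_z(pic,[o["point"]],45).round(1))
E
python3 look.py
```

```text
0.0 [234.99404929 578.61476125 232.86603995] [ 0.30159692  1.54981227 -0.30376851] [ 0.63637398 -0.2064277   0.37214047] 91.4614468344021 19.0
top [ 434.47897078    9.34560048 1254.82437642] [ 0.08943915 -0.06514658 -1.59551423]
mould_1 0.86 [328. 285.] ztop 101.0 top mid [452.  38. 100.] ext [426.  12.   6.] [478.  63. 102.]
mould_1 0.75 [328. 202.] ztop 104.0 top mid [646.  35. 103.] ext [619.   9.  -1.] [680.  60. 105.]
mould_1 0.58 [408. 317.] ztop 91.0 top mid [ 374. -138.   90.] ext [ 352. -154.   31.] [ 393. -118.   92.]
mould_1 0.57 [328. 242.] ztop 104.0 top mid [550.  39. 103.] ext [525.  12.  15.] [570.  62. 105.]
vat 0.69 [192. 255.] ztop 77.0 top mid [536. 341.  76.] ext [404. 175.  -4.] [667. 506.  78.]
black_tray 0.86 [473. 212.] ztop 32.0 top mid [ 609. -303.   31.] ext [ 544. -396.   -4.] [ 672. -211.   34.]
counter 0.95 [478. 288.] ztop 42.0 top mid [ 439. -305.   43.] ext [ 384. -371.    7.] [ 493. -244.   46.]
counter 0.44 [405. 174.] ztop 44.0 top mid [ 700. -139.   43.] ext [ 671. -167.   -0.] [ 732. -111.   46.]
salt 0.6 [408. 318.] ztop 91.0 top mid [ 374. -13
[... 560 characters left out ...]
16.   7.  -0.] [814. 129. 102.]
mould_1 0.7 [222. 226.] ztop 76.0 top mid [376. 203. 206.] ext [408. 169.  -1.] [671. 492.  77.]
vat 0.78 [224. 229.] ztop 76.0 top mid [376. 204. 210.] ext [409. 169.  -1.] [672. 492.  77.]
black_tray 0.85 [487. 295.] ztop 32.0 top mid [ 608. -304.   30.] ext [ 542. -398.   -1.] [ 674. -212.   32.]
counter 0.74 [450. 341.] ztop 41.0 top mid [ 438. -310.   41.] ext [ 382. -375.    4.] [ 487. -249.   45.]
salt 0.83 [342. 320.] ztop 89.0 top mid [ 369. -140.   87.] ext [ 352. -160.    1.] [ 464. -106.   90.]
roll 0.94 [422. 256.] ztop 42.0 top mid [ 706. -141.   40.] ext [ 669. -169.    1.] [ 737. -115.   43.]
key_top 0.56 [447.1, 327.1] [[ 431.  -303.1   45. ]]
```

View pics/top0.png

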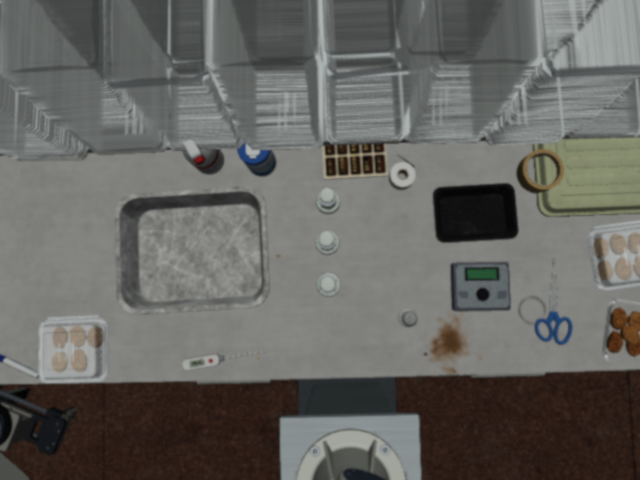

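View pics/scene0.png

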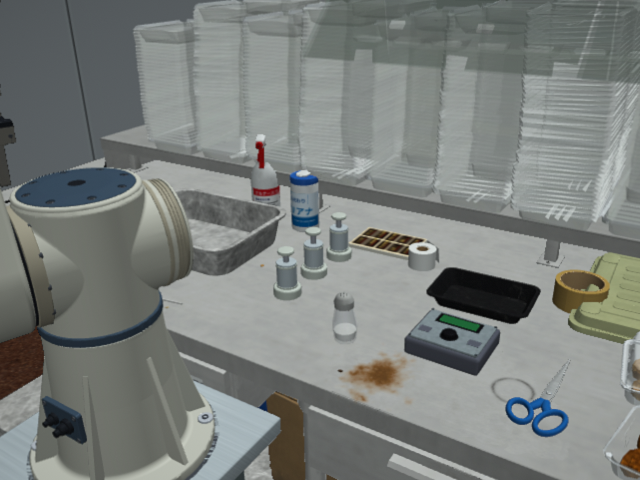

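```bash
cat > st.py <<'E'
from h import *
s=r.sense(); M=R.from_rotvec(s["ee_rot"]).as_matrix()
print(round(s["time_s"],2),s["tool_pos"].round(1),s["qpos"].round(2),np.round(s["force"],1),round(s["grip_width"],1)); print(M.round(3))
import sys
for t in sys.argv[1:]:
    t=np.array(eval(t),float); print(t,"-> tool delta mm",(M.T@(t-s["tool_pos"])).round(1))
E
python3 st.py 451,37,180
```

```text
0.8 [235.2 579.1 233.6] [ 1.18  0.35  1.63  0.    1.16 -0.  ] [-0.9 -0.8 -0. ] 91.7
[[ 0.     0.376  0.927]
 [ 0.     0.927 -0.376]
 [-1.     0.    -0.   ]]
[451.  37. 180.] -> tool delta mm [  53.6 -421.   403.9]
```

>>> jog_arm --deltas '[[[0, 0, 0, 0, -7.4], [0, 0, 0, 0, -7.4], [0, 0, 0, 0, -7.3], [0, 0, -0.03, 0.01, 0], [0, 0, -0.045, 0.018, 0]]]'

```text
time_s: 1.42
tool_pos: [263.1, 504.0, 233.4]
ee_rot: [-0.001, 1.571, 0.002]
force: [0.9, -1.3, -0.2]
grip_width: 44.0
```

>>> jog_arm --deltas '[[[0, 0, -0.05, 0.02, 0], [0, 0, -0.05, 0.02, 0], [0, 0, -0.05, 0.02, 0], [0, 0, -0.05, 0.02, 0], [0, 0, -0.05, 0.02, 0]]]'

```text
time_s: 2.05
tool_pos: [363.7, 252.6, 233.9]
ee_rot: [0.0, 1.57, 0.001]
force: [1.4, -0.1, 0.3]
grip_width: 0.4
```

>>> jog_arm --deltas '[[[0, 0, -0.05, 0.02, 0], [0, 0, -0.05, 0.02, 0], [0, 0, -0.05, 0.02, 0], [0, 0, -0.05, 0.02, 0], [0, 0, 0, 0, 0]]]'

```text
time_s: 2.68
tool_pos: [444.2, 51.2, 233.8]
ee_rot: [0.003, 1.57, -0.004]
force: [0.2, 0.6, -0.4]
grip_width: 0.2
```

```bash
python3 st.py 451,37,150
```

```text
2.67 [444.2  51.2 233.8] [ 0.11  0.07  2.   -0.    1.07 -1.45] [ 0.2  0.6 -0.4] 0.2
[[ 0.001  0.005  1.   ]
 [-0.001  1.    -0.005]
 [-1.    -0.001  0.001]]
[451.  37. 150.] -> tool delta mm [ 83.8 -14.1   6.8]
```

>>> jog_arm --deltas '[[[0, 0.05, -0.014, 0.007, 0], [0, 0.05, 0, 0, 0], [0, 0.009, 0, 0, 0], [0, 0, 0, 0, 0], [0, 0, 0, 0, 0]]]'

```text
time_s: 3.3
tool_pos: [451.4, 40.6, 126.3]
ee_rot: [-0.0, 1.568, 0.001]
force: [0.3, 0.4, 0.4]
grip_width: 0.4
```

>>> jog_arm --deltas '[[[0, 0.003, 0, 0, 0], [0, 0.003, 0, 0, 0], [0, 0.001, 0, 0, 0], [0, 0, 0, 0, 0]]]'

```text
time_s: 3.8
tool_pos: [450.1, 40.0, 117.5]
ee_rot: [0.0, 1.571, -0.0]
force: [-0.5, 0.3, -0.8]
grip_width: 0.8
```

>>> jog_arm --deltas '[[[0, 0, -0.003, 0, 0], [0, 0.001, 0, 0, 0], [0, 0.001, 0, 0, 0], [0, 0, 0, 0, 0]]]'

```text
time_s: 4.3
tool_pos: [450.2, 37.0, 115.6]
ee_rot: [-0.0, 1.571, -0.0]
force: [0.6, -1.5, 0.9]
grip_width: 0.1
```

>>> jog_arm --deltas '[[[0, 0.001, 0, 0, 0], [0, 0.001, 0, 0, 0]]]'

```text
time_s: 4.55
tool_pos: [450.2, 37.0, 113.6]
ee_rot: [-0.0, 1.571, -0.0]
force: [-0.5, -1.0, 1.7]
grip_width: 0.4
```

>>> jog_arm --deltas '[[[0, 0.001, 0, 0, 0], [0, 0, 0, 0, 0]]]'

```text
time_s: 4.8
tool_pos: [450.0, 37.1, 112.4]
ee_rot: [0.0, 1.571, 0.0]
force: [-0.1, -0.4, -0.1]
grip_width: 0.3
```

>>> jog_arm --deltas '[[[0, 0.001, 0, 0, 0], [0, 0, 0, 0, 0]]]'

```text
time_s: 5.05
tool_pos: [450.3, 37.1, 112.3]
ee_rot: [0.0, 1.571, -0.0]
force: [-3.4, -0.4, 13.4]
grip_width: 0.3
```

>>> jog_arm --deltas '[[[0, -0.02, 0, 0, 0], [0, 0, 0, 0.05, 0], [0, 0, 0.001, 0.05, 0], [0, 0, 0, 0, 0]]]'

```text
time_s: 5.55
tool_pos: [553.3, 38.3, 131.5]
ee_rot: [0.001, 1.568, 0.0]
force: [-0.9, -1.0, 0.4]
grip_width: 0.4
```

>>> jog_arm --deltas '[[[0, 0.009, 0, 0, 0], [0, 0.001, 0, 0, 0], [0, 0, 0, 0, 0]]]'

```text
time_s: 5.92
tool_pos: [549.1, 38.1, 121.3]
ee_rot: [-0.0, 1.572, -0.0]
force: [-0.4, 0.0, 0.9]
grip_width: 0.3
```

>>> jog_arm --deltas '[[[0, 0.001, 0, 0, 0], [0, 0.001, 0, 0, 0], [0, 0, 0, 0, 0]]]'

```text
time_s: 6.3
tool_pos: [550.0, 38.1, 119.6]
ee_rot: [0.0, 1.571, -0.0]
force: [-1.3, 0.0, 1.9]
grip_width: 0.8
```

>>> jog_arm --deltas '[[[0, 0.001, 0, 0, 0], [0, 0.001, 0, 0, 0], [0, 0, 0, 0, 0]]]'

```text
time_s: 6.68
tool_pos: [550.2, 38.0, 117.5]
ee_rot: [0.0, 1.571, -0.0]
force: [0.0, 0.1, -0.3]
grip_width: 0.4
```

>>> jog_arm --deltas '[[[0, 0.001, 0, 0, 0], [0, 0.001, 0, 0, 0], [0, 0.001, 0, 0, 0]]]'

```text
time_s: 7.05
tool_pos: [550.2, 38.0, 114.5]
ee_rot: [0.0, 1.571, -0.0]
force: [-0.8, 0.1, 2.1]
grip_width: 0.5
```

>>> jog_arm --deltas '[[[0, 0.001, 0, 0, 0], [0, 0.001, 0, 0, 0]]]'

```text
time_s: 7.3
tool_pos: [550.2, 38.1, 112.5]
ee_rot: [-0.0, 1.571, -0.0]
force: [-0.5, -0.5, 2.1]
grip_width: 0.8
```

>>> jog_arm --deltas '[[[0, 0.001, 0, 0, 0]]]'

```text
time_s: 7.42
tool_pos: [550.2, 38.0, 111.5]
ee_rot: [0.0, 1.571, -0.0]
force: [-0.5, -0.1, 2.5]
grip_width: 0.3
```

>>> jog_arm --deltas '[[[0, 0.001, 0, 0, 0]]]'

```text
time_s: 7.55
tool_pos: [550.2, 38.0, 110.5]
ee_rot: [0.0, 1.571, -0.0]
force: [-0.6, 0.2, 1.8]
grip_width: 0.1
```

>>> jog_arm --deltas '[[[0, 0.002, 0, 0, 0], [0, 0.002, 0, 0, 0], [0, 0.002, 0, 0, 0], [0, 0.002, 0, 0, 0], [0, 0.001, 0, 0, 0]]]'

```text
time_s: 8.18
tool_pos: [550.2, 38.0, 101.4]
ee_rot: [0.0, 1.571, -0.0]
force: [0.3, -0.3, 1.6]
grip_width: 0.4
```

>>> jog_arm --deltas '[[[0, 0.001, 0, 0, 0], [0, 0, 0, 0, 0]]]'

```text
time_s: 8.43
tool_pos: [550.0, 38.0, 100.4]
ee_rot: [0.0, 1.571, -0.0]
force: [-0.3, 0.2, 0.2]
grip_width: 0.3
```

>>> jog_arm --deltas '[[[0, 0.001, 0, 0, 0], [0, 0, 0, 0, 0]]]'

```text
time_s: 8.68
tool_pos: [550.0, 38.0, 99.5]
ee_rot: [0.0, 1.571, -0.0]
force: [-0.4, -0.0, -0.0]
grip_width: 0.8
```

>>> jog_arm --deltas '[[[0, 0.001, 0, 0, 0], [0, 0, 0, 0, 0]]]'

```text
time_s: 8.93
tool_pos: [550.2, 38.0, 99.3]
ee_rot: [0.0, 1.571, -0.0]
force: [-2.9, -1.1, 10.3]
grip_width: 0.5
```

>>> jog_arm --deltas '[[[0, -0.03, 0, 0, 0], [0, -0.002, 0, 0.048, 0], [0, 0, -0.004, 0.048, 0], [0, 0, 0, 0, 0], [0, 0, 0, 0, 0]]]'

```text
time_s: 9.55
tool_pos: [644.9, 34.0, 129.8]
ee_rot: [0.0, 1.573, -0.0]
force: [-0.2, 0.0, -0.0]
grip_width: 0.5
```

>>> jog_arm --deltas '[[[0, 0.009, 0, 0, 0], [0, 0.001, 0, 0, 0], [0, 0.001, 0, 0, 0], [0, 0.001, 0, 0, 0]]]'

```text
time_s: 10.05
tool_pos: [645.9, 34.1, 118.8]
ee_rot: [0.0, 1.571, -0.0]
force: [-0.7, -0.5, 3.9]
grip_width: 0.4
```

>>> jog_arm --deltas '[[[0, 0.001, 0, 0, 0], [0, 0.001, 0, 0, 0], [0, 0.001, 0, 0, 0]]]'

```text
time_s: 10.42
tool_pos: [646.1, 34.0, 115.5]
ee_rot: [0.0, 1.571, -0.0]
force: [-1.1, -0.4, 2.6]
grip_width: 0.5
```

>>> jog_arm --deltas '[[[0, 0.001, 0, 0, 0], [0, 0.001, 0, 0, 0]]]'

```text
time_s: 10.68
tool_pos: [646.1, 34.0, 113.5]
ee_rot: [0.0, 1.571, -0.0]
force: [-0.9, 0.5, 3.1]
grip_width: 0.5
```

>>> jog_arm --deltas '[[[0, 0.001, 0, 0, 0]]]'

```text
time_s: 10.8
tool_pos: [646.1, 34.0, 112.5]
ee_rot: [0.0, 1.571, -0.0]
force: [-2.3, 0.5, 2.4]
grip_width: 0.3
```

>>> jog_arm --deltas '[[[0, 0.001, 0, 0, 0]]]'

```text
time_s: 10.92
tool_pos: [646.1, 34.0, 111.5]
ee_rot: [0.0, 1.571, -0.0]
force: [-1.5, -0.1, 2.3]
grip_width: 0.8
```

>>> jog_arm --deltas '[[[0, 0.001, 0, 0, 0]]]'

```text
time_s: 11.05
tool_pos: [646.1, 34.0, 110.5]
ee_rot: [0.0, 1.571, -0.0]
force: [-1.7, 0.7, 3.2]
grip_width: 0.6
```

>>> jog_arm --deltas '[[[0, 0.001, 0, 0, 0]]]'

```text
time_s: 11.18
tool_pos: [646.1, 34.1, 109.5]
ee_rot: [0.0, 1.571, -0.0]
force: [-1.8, -0.2, 2.6]
grip_width: 0.8
```

Sound too.

>>> jog_arm --deltas '[[[0, 0.002, 0, 0, 0], [0, 0.002, 0, 0, 0], [0, 0.002, 0, 0, 0], [0, 0.002, 0, 0, 0], [0, 0.001, 0, 0, 0]]]'

```text
time_s: 11.8
tool_pos: [646.1, 34.0, 100.4]
ee_rot: [0.0, 1.571, -0.0]
force: [-1.8, 0.1, 3.1]
grip_width: 0.4
```

>>> jog_arm --deltas '[[[0, 0.001, 0, 0, 0], [0, 0, 0, 0, 0]]]'

```text
time_s: 12.05
tool_pos: [646.1, 34.0, 99.7]
ee_rot: [0.0, 1.571, -0.0]
force: [-2.8, -0.1, 4.1]
grip_width: 0.4
```

>>> jog_arm --deltas '[[[0, 0.0005, 0, 0, 0], [0, 0, 0, 0, 0]]]'

```text
time_s: 12.3
tool_pos: [646.3, 34.0, 99.7]
ee_rot: [0.0, 1.57, -0.0]
force: [-2.7, 0.2, 7.2]
grip_width: 0.4
```

>>> jog_arm --deltas '[[[0.7, -0.05, 0, 0, 0], [0.7, -0.05, 0, 0, 0], [0.7, -0.05, 0, 0, 0], [0.7, 0, -0.05, 0, 0], [0.7, 0, -0.05, 0, 0]]]'

```text
time_s: 12.92
tool_pos: [646.8, -66.7, 250.0]
ee_rot: [-0.001, 1.568, 0.001]
force: [-0.3, -0.9, -0.4]
grip_width: 48.0
```

```bash
cat > mo.py <<'E'
from h import *
import sys
for cam in ("top","scene"):
    pic=viewer.read_camera(cam); save(pic,sys.argv[1]+cam+".png")
    for n in ("mould_1",):
        for o in models.outline_of(pic,n):
            if o["p"]<.3: continue
            c=cloud(pic,o["pixels"])
            if len(c)==0: continue
            z=np.percentile(c[:,2],97); t=c[c[:,2]>z-5]
            print(cam,round(o["p"],2),np.round(o["point"]),"ztop",z.round(1),"top mid",((t.max(0)+t.min(0))/2).round(1),np.median(t,0).round(1))
E
python3 mo.py a; python3 st.py
```

```text
top 0.8 [327. 240.] ztop 83.9 top mid [523.7  32.1 386.9] [549.3  37.4  81.3]
top 0.68 [326. 202.] ztop 83.0 top mid [645.1  35.1  81.9] [644.5  35.   80.4]
top 0.57 [329. 283.] ztop 96.8 top mid [450.5  31.5 394.3] [452.3  37.3  93.5]
scene 0.92 [311. 262.] ztop 80.9 top mid [549.   36.4  79.6] [544.4  35.1  79.8]
scene 0.91 [287. 278.] ztop 93.7 top mid [450.1  36.5  92.7] [447.7  33.8  92.9]
scene 0.65 [338. 242.] ztop 80.8 top mid [642.5  32.1  79.5] [640.8  31.   79.6]
13.12 [646.2 -66.6 248.8] [-0.11  0.38  1.56  0.    1.2  -1.67] [-0.8  0.1  0. ] 63.5
[[ 0.     0.002  1.   ]
 [ 0.     1.    -0.002]
 [-1.     0.     0.   ]]
```

>>> jog_arm --deltas '[[[0.7, 0, 0.05, 0, 0], [0.7, 0, 0.051, -0.001, 0], [0.7, 0.05, 0, 0, 0], [0.7, 0.05, 0, 0, 0], [0.7, 0, 0, 0, 0]]]'

```text
time_s: 13.75
tool_pos: [642.2, 36.4, 145.4]
ee_rot: [-0.001, 1.578, 0.001]
force: [0.4, -0.5, 0.5]
grip_width: 64.4
```

>>> jog_arm --deltas '[[[0.7, 0.04, 0, 0, 0], [0.7, 0.04, 0, 0, 0], [0.7, 0.021, 0, 0, 0], [0.7, 0, 0, 0, 0], [0.3, 0, 0, 0, 0]]]'

```text
time_s: 14.38
tool_pos: [646.5, 35.2, 49.9]
ee_rot: [0.0, 1.568, 0.0]
force: [0.6, -0.5, 0.8]
grip_width: 56.5
```

>>> jog_arm --deltas '[[[0.3, 0, 0, 0, 0], [0.3, 0, 0, 0, 0], [0.3, 0, 0, 0, 0]]]'

```text
time_s: 14.75
tool_pos: [646.0, 35.1, 49.3]
ee_rot: [0.0, 1.569, -0.0]
force: [-0.6, 0.9, 6.2]
grip_width: 39.9
```

>>> jog_arm --deltas '[[[0.3, -0.02, 0, 0, 0], [0.3, -0.04, 0, 0, 0], [0.3, -0.04, 0, 0, 0], [0.3, -0.03, 0, 0, 0], [0.3, 0, 0, 0, 0]]]'

```text
time_s: 15.38
tool_pos: [646.7, 35.1, 181.5]
ee_rot: [0.0, 1.565, 0.0]
force: [0.2, 0.8, -2.0]
grip_width: 39.3
```

>>> jog_arm --deltas '[[[0.3, 0, 0.03, -0.01, 0], [0.3, 0, 0.04, -0.01, 0], [0.3, 0, 0.04, -0.01, 0], [0.3, 0, 0.04, -0.01, 0], [0.3, 0, 0.04, -0.01, 0]]]'

```text
time_s: 16.0
tool_pos: [593.8, 225.9, 176.5]
ee_rot: [-0.001, 1.573, -0.001]
force: [0.7, -0.5, -2.4]
grip_width: 39.3
```

>>> jog_arm --deltas '[[[0.3, 0, 0.04, -0.006, 0], [0.3, 0, 0.035, 0, 0], [0.3, 0, 0, 0, 0], [0.3, 0, 0, 0, 0]]]'

```text
time_s: 16.5
tool_pos: [588.4, 299.2, 176.9]
ee_rot: [-0.001, 1.573, -0.001]
force: [1.1, -0.8, -1.5]
grip_width: 39.9
```

```bash
python3 st.py 590,300,54; python3 - <<'E'
from h import *
save(viewer.read_camera("scene"),"b.png")
E
```

```text
16.5 [588.4 299.2 176.9] [ 0.47  0.46  1.6  -0.    1.08 -1.1 ] [ 1.1 -0.8 -1.5] 39.9
[[-0.002 -0.     1.   ]
 [-0.001  1.     0.   ]
 [-1.    -0.001 -0.002]]
[590. 300.  54.] -> tool delta mm [122.9   1.    1.8]
```

View pics/b.png

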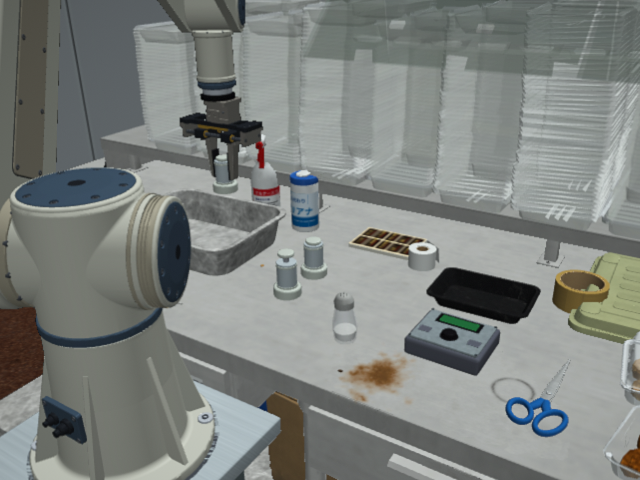

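>>> jog_arm --deltas '[[[0.3, 0.04, 0.001, 0.001, 0], [0.3, 0.04, 0, 0, 0], [0.3, 0.03, 0, 0, 0], [0.3, 0.004, 0, 0, 0], [0.3, 0, 0, 0, 0]]]'

```text
time_s: 17.18
tool_pos: [590.7, 300.5, 64.7]
ee_rot: [0.001, 1.57, -0.001]
force: [0.6, -0.3, -1.9]
grip_width: 40.3
```

>>> jog_arm --deltas '[[[0.3, 0.003, 0, 0, 0], [0.3, 0.002, 0, 0, 0], [0.3, 0, 0, 0, 0]]]'

```text
time_s: 17.55
tool_pos: [590.3, 301.1, 59.5]
ee_rot: [0.0, 1.57, 0.0]
force: [0.1, -0.6, -1.8]
grip_width: 39.9
```

>>> jog_arm --deltas '[[[0.3, 0.002, 0, 0, 0], [0.3, 0, 0, 0, 0]]]'

```text
time_s: 17.8
tool_pos: [590.0, 301.0, 57.0]
ee_rot: [-0.0, 1.571, -0.0]
force: [-0.1, -0.0, -1.0]
grip_width: 39.5
```

>>> jog_arm --deltas '[[[0.3, 0.002, 0, 0, 0], [0.3, 0, 0, 0, 0]]]'

```text
time_s: 18.05
tool_pos: [590.1, 301.0, 54.9]
ee_rot: [-0.0, 1.571, -0.0]
force: [-0.1, -0.3, -1.7]
grip_width: 39.5
```

>>> jog_arm --deltas '[[[0.3, 0.001, 0, 0, 0], [0.3, 0, 0, 0, 0]]]'

```text
time_s: 18.3
tool_pos: [590.1, 301.0, 54.0]
ee_rot: [0.0, 1.571, -0.0]
force: [0.6, 0.5, -2.1]
grip_width: 39.4
```

>>> jog_arm --deltas '[[[0.3, 0.001, 0, 0, 0], [0.3, 0, 0, 0, 0]]]'

```text
time_s: 18.55
tool_pos: [590.2, 301.1, 53.4]
ee_rot: [0.0, 1.571, 0.0]
force: [-2.0, -0.3, 2.3]
grip_width: 39.7
```

>>> jog_arm --deltas '[[[0.7, 0, 0, 0, 0], [0.7, 0, 0, 0, 0], [0.7, 0, 0, 0, 0], [0.7, -0.03, 0, 0, 0], [0.7, -0.05, 0, 0, 0]]]'

```text
time_s: 19.18
tool_pos: [588.9, 300.4, 132.1]
ee_rot: [-0.001, 1.574, -0.001]
force: [0.3, -0.1, -0.0]
grip_width: 64.5
```

>>> jog_arm --deltas '[[[0.7, -0.05, 0, 0, 0], [0.7, 0, -0.05, -0.008, 0], [0.7, 0, -0.05, -0.008, 0], [0.7, 0, -0.05, -0.008, 0], [0.7, 0, -0.05, -0.008, 0]]]'

```text
time_s: 19.8
tool_pos: [557.8, 99.6, 183.2]
ee_rot: [-0.0, 1.57, 0.0]
force: [0.7, 0.3, -0.4]
grip_width: 64.0
```

>>> jog_arm --deltas '[[[0.7, 0, -0.05, -0.008, 0], [0.7, 0, -0.013, 0, 0], [0.7, 0, 0, 0, 0], [0.7, 0, 0, 0, 0]]]'

```text
time_s: 20.3
tool_pos: [550.5, 39.1, 183.1]
ee_rot: [-0.0, 1.571, 0.001]
force: [-0.4, 0.5, -0.2]
grip_width: 64.3
```

```bash
python3 mo.py c;  python3 st.py 549.5,37.5,49
```

```text
top 0.95 [327. 282.] ztop 95.9 top mid [452.5  38.4  94.8] [452.5  39.2  93.3]
top 0.83 [213. 227.] ztop 87.4 top mid [590.2 300.3  86.9] [590.5 301.5  84.5]
top 0.55 [328. 246.] ztop 374.2 top mid [512.8  32.4 376.7] [511.3  32.1 374.2]
scene 0.83 [310. 263.] ztop 80.6 top mid [548.8  36.2  79.4] [544.4  35.2  80. ]
scene 0.74 [227. 225.] ztop 84.7 top mid [588.4 295.2  83.4] [584.  295.4  83.9]
scene 0.56 [284. 277.] ztop 93.5 top mid [449.3  35.9  92.2] [447.9  34.2  92.8]
20.5 [550.3  39.  183. ] [ 0.07  0.3   1.84  0.    1.01 -1.5 ] [ 0.3 -0.3  1. ] 64.3
[[-0.    -0.001  1.   ]
 [ 0.     1.     0.001]
 [-1.     0.    -0.   ]]
[549.5  37.5  49. ] -> tool delta mm [134.   -1.6  -0.8]
```

C stands in the vat (cap 84 ≈ 4+80). Now B.

>>> jog_arm --deltas '[[[0.7, 0.04, -0.001, -0.001, 0], [0.7, 0.04, 0, 0, 0], [0.7, 0.04, 0, 0, 0], [0.7, 0.014, 0, 0, 0], [0.7, 0, 0, 0, 0]]]'

```text
time_s: 21.12
tool_pos: [548.9, 37.3, 48.7]
ee_rot: [-0.0, 1.572, 0.0]
force: [-0.4, -0.1, 0.5]
grip_width: 64.6
```

>>> jog_arm --deltas '[[[0.3, 0, 0, 0, 0], [0.3, 0, 0, 0, 0], [0.3, 0, 0, 0, 0], [0.3, 0, 0, 0, 0]]]'

```text
time_s: 21.62
tool_pos: [550.0, 37.2, 50.2]
ee_rot: [0.0, 1.569, 0.0]
force: [-1.4, 1.4, 7.9]
grip_width: 39.5
```

>>> jog_arm --deltas '[[[0.3, -0.02, 0, 0, 0], [0.3, -0.04, 0, 0, 0], [0.3, -0.04, 0, 0, 0], [0.3, -0.03, 0, 0, 0], [0.3, 0, 0, 0, 0]]]'

```text
time_s: 22.25
tool_pos: [550.5, 37.1, 181.3]
ee_rot: [0.0, 1.566, 0.0]
force: [0.6, -0.0, -2.3]
grip_width: 39.5
```

>>> jog_arm --deltas '[[[0.3, 0, 0.03, -0.01, 0], [0.3, 0, 0.04, -0.01, 0], [0.3, 0, 0.04, -0.01, 0], [0.3, 0, 0.04, -0.01, 0], [0.3, 0, 0.04, -0.01, 0]]]'

```text
time_s: 22.88
tool_pos: [497.8, 227.8, 177.3]
ee_rot: [-0.001, 1.573, -0.001]
force: [0.8, 0.5, -1.6]
grip_width: 39.8
```

>>> jog_arm --deltas '[[[0.3, 0, 0.04, 0, 0], [0.3, 0, 0.032, 0, 0], [0.3, 0, 0, 0, 0], [0.3, 0, 0, 0, 0]]]'

```text
time_s: 23.38
tool_pos: [498.4, 298.2, 177.7]
ee_rot: [-0.001, 1.573, -0.001]
force: [-0.7, -1.0, -1.1]
grip_width: 39.3
```

```bash
python3 mo.py d;  python3 st.py 500,300,54
```

```text
top 0.88 [212. 227.] ztop 86.8 top mid [590.  299.9  85.4] [589.7 300.4  84.4]
top 0.75 [328. 284.] ztop 96.1 top mid [452.4  38.5  95. ] [452.2  39.4  93.6]
scene 0.97 [192. 192.] ztop 208.2 top mid [496.1 300.  206.8] [491.6 296.8 207.8]
scene 0.68 [228. 226.] ztop 84.3 top mid [588.2 296.7  82.9] [583.9 295.7  83.3]
scene 0.61 [285. 277.] ztop 93.5 top mid [450.2  36.7  92.3] [448.   34.6  92.8]
23.57 [499.1 298.1 178.8] [ 0.54  0.34  1.78 -0.    1.02 -1.03] [ 0.1 -0.9 -1.6] 39.9
[[-0.     0.001  1.   ]
 [-0.     1.    -0.001]
 [-1.    -0.    -0.   ]]
[500. 300.  54.] -> tool delta mm [124.8   2.    0.9]
```

>>> jog_arm --deltas '[[[0.3, 0.04, 0.002, 0.001, 0], [0.3, 0.04, 0, 0, 0], [0.3, 0.03, 0, 0, 0], [0.3, 0.008, 0, 0, 0], [0.3, 0, 0, 0, 0]]]'

```text
time_s: 24.2
tool_pos: [500.4, 300.8, 61.3]
ee_rot: [0.0, 1.571, -0.001]
force: [0.1, 1.0, -1.0]
grip_width: 39.7
```

>>> jog_arm --deltas '[[[0.3, 0.002, 0, 0, 0], [0.3, 0.001, 0, 0, 0], [0.3, 0, 0, 0, 0]]]'

```text
time_s: 24.58
tool_pos: [500.4, 301.2, 58.7]
ee_rot: [0.0, 1.57, 0.0]
force: [0.5, -0.4, -1.7]
grip_width: 39.6
```

>>> jog_arm --deltas '[[[0.3, 0.001, 0, 0, 0], [0.3, 0, 0, 0, 0]]]'

```text
time_s: 24.82
tool_pos: [500.1, 301.0, 57.1]
ee_rot: [-0.0, 1.571, -0.0]
force: [-0.7, -0.3, -2.3]
grip_width: 39.5
```

>>> jog_arm --deltas '[[[0.3, 0.001, 0, 0, 0], [0.3, 0, 0, 0, 0]]]'

```text
time_s: 25.08
tool_pos: [500.1, 301.0, 56.0]
ee_rot: [0.0, 1.571, -0.0]
force: [-0.7, 0.3, -0.7]
grip_width: 39.1
```

>>> jog_arm --deltas '[[[0.3, 0.001, 0, 0, 0], [0.3, 0, 0, 0, 0]]]'

```text
time_s: 25.32
tool_pos: [500.1, 301.0, 55.0]
ee_rot: [-0.0, 1.571, -0.0]
force: [-0.7, -0.3, -2.2]
grip_width: 39.5
```

>>> jog_arm --deltas '[[[0.3, 0.001, 0, 0, 0], [0.3, 0, 0, 0, 0]]]'

```text
time_s: 25.58
tool_pos: [500.2, 301.1, 54.3]
ee_rot: [0.0, 1.571, -0.0]
force: [-1.1, -0.5, 0.2]
grip_width: 39.3
```

>>> jog_arm --deltas '[[[0.7, 0, 0, 0, 0], [0.7, 0, 0, 0, 0], [0.7, 0, 0, 0, 0], [0.7, -0.03, 0, 0, 0], [0.7, -0.05, 0, 0, 0]]]'

```text
time_s: 26.2
tool_pos: [499.0, 300.3, 133.4]
ee_rot: [-0.001, 1.574, -0.002]
force: [-0.5, 0.6, -0.4]
grip_width: 64.4
```

>>> jog_arm --deltas '[[[0.7, -0.05, 0, 0, 0], [0.7, 0, -0.05, -0.008, 0], [0.7, 0, -0.05, -0.008, 0], [0.7, 0, -0.05, -0.008, 0], [0.7, 0, -0.05, -0.008, 0]]]'

```text
time_s: 26.82
tool_pos: [467.8, 99.6, 184.3]
ee_rot: [-0.0, 1.57, 0.0]
force: [0.9, 0.7, -0.3]
grip_width: 64.4
```

>>> jog_arm --deltas '[[[0.7, 0, -0.05, -0.008, 0], [0.7, 0, -0.012, -0.008, 0], [0.7, 0, 0, 0, 0], [0.7, 0, 0, 0, 0]]]'

```text
time_s: 27.32
tool_pos: [452.7, 40.0, 184.2]
ee_rot: [-0.0, 1.57, 0.001]
force: [-0.6, 0.1, 0.5]
grip_width: 64.2
```

```bash
python3 mo.py e;  python3 st.py 451,38,49
```

```text
top 0.87 [211. 266.] ztop 87.0 top mid [500.5 300.2  86.5] [500.6 300.   84.6]
top 0.6 [212. 227.] ztop 86.2 top mid [589.2 300.1  86.2] [588.9 299.6  84.1]
scene 0.94 [199. 235.] ztop 84.8 top mid [496.2 296.2  83.3] [495.7 294.1  83.5]
scene 0.78 [227. 224.] ztop 84.5 top mid [587.9 297.   83.3] [585.5 297.   83.7]
scene 0.61 [284. 275.] ztop 93.7 top mid [451.8  37.3  92.7] [448.   36.3  93. ]
27.52 [452.4  39.9 184. ] [ 0.08  0.15  2.04  0.    0.96 -1.49] [-0.3 -0.4  0.8] 64.1
[[ 0.    -0.001  1.   ]
 [ 0.     1.     0.001]
 [-1.     0.     0.   ]]
[451.  38.  49.] -> tool delta mm [135.   -2.   -1.4]
```

>>> jog_arm --deltas '[[[0.7, 0.04, -0.002, -0.001, 0], [0.7, 0.04, 0, 0, 0], [0.7, 0.04, 0, 0, 0], [0.7, 0.014, 0, 0, 0], [0.7, 0, 0, 0, 0]]]'

```text
time_s: 28.15
tool_pos: [450.9, 37.3, 49.7]
ee_rot: [-0.0, 1.572, 0.0]
force: [0.1, 0.9, -0.5]
grip_width: 64.3
```

>>> jog_arm --deltas '[[[0.3, 0, 0, 0, 0], [0.3, 0, 0, 0, 0], [0.3, 0, 0, 0, 0], [0.3, 0, 0, 0, 0]]]'

```text
time_s: 28.65
tool_pos: [451.9, 37.2, 51.0]
ee_rot: [0.001, 1.569, 0.0]
force: [-1.0, 1.6, 8.3]
grip_width: 39.5
```

>>> jog_arm --deltas '[[[0.3, -0.02, 0, 0, 0], [0.3, -0.04, 0, 0, 0], [0.3, -0.04, 0, 0, 0], [0.3, -0.03, 0, 0, 0], [0.3, 0, 0, 0, 0]]]'

```text
time_s: 29.28
tool_pos: [452.4, 37.1, 182.0]
ee_rot: [0.0, 1.566, 0.0]
force: [0.1, -0.0, -3.3]
grip_width: 39.2
```

>>> jog_arm --deltas '[[[0.3, 0, -0.03, 0.015, 0], [0.3, 0, -0.04, 0.018, 0], [0.3, 0, -0.04, 0.018, 0], [0.3, 0, -0.04, 0.018, 0], [0.3, 0, -0.04, 0.018, 0]]]'

```text
time_s: 29.9
tool_pos: [537.6, -154.2, 178.1]
ee_rot: [0.001, 1.573, 0.0]
force: [1.4, 1.3, -2.3]
grip_width: 39.7
```

>>> jog_arm --deltas '[[[0.3, 0, -0.04, 0.018, 0], [0.3, 0, -0.04, 0.018, 0], [0.3, 0, -0.04, 0.018, 0], [0.3, 0, -0.03, 0.015, 0], [0.3, 0, 0, 0, 0]]]'

```text
time_s: 30.52
tool_pos: [606.9, -304.6, 177.5]
ee_rot: [0.002, 1.573, -0.001]
force: [-0.7, 0.6, -2.6]
grip_width: 39.3
```

```bash
python3 mo.py f;  python3 st.py 608,-304,52
```

```text
top 0.97 [212. 264.] ztop 86.4 top mid [500.5 300.1  85.4] [500.4 301.3  84.1]
top 0.9 [212. 230.] ztop 86.2 top mid [589.2 299.8  84.7] [589.3 299.9  83.9]
top 0.49 [486. 214.] ztop 220.3 top mid [ 599.2 -277.   234.7] [ 618.4 -296.5  220.2]
scene 0.87 [230. 226.] ztop 84.4 top mid [588.  297.2  83.1] [585.3 296.   83.8]
scene 0.76 [486. 224.] ztop 220.5 top mid [ 603.6 -305.2  218.9] [ 599.7 -305.8  219.9]
scene 0.61 [200. 235.] ztop 85.0 top mid [497.  296.   83.5] [495.  294.1  83.9]
30.73 [ 606.2 -301.8  178.9] [-0.46  0.48  1.56  0.    1.1  -2.04] [ 0.4 -0.3 -1.3] 39.4
[[-0.002 -0.     1.   ]
 [ 0.001  1.     0.   ]
 [-1.     0.001 -0.002]]
[ 608. -304.   52.] -> tool delta mm [126.9  -2.3   2. ]
```

>>> jog_arm --deltas '[[[0.3, 0.04, -0.002, 0.002, 0], [0.3, 0.04, 0, 0, 0], [0.3, 0.03, 0, 0, 0], [0.3, 0.009, 0, 0, 0], [0.3, 0, 0, 0, 0]]]'

```text
time_s: 31.35
tool_pos: [609.1, -304.4, 61.2]
ee_rot: [-0.0, 1.571, 0.001]
force: [0.4, -0.1, -1.5]
grip_width: 39.6
```

>>> jog_arm --deltas '[[[0.3, 0.002, 0, 0, 0], [0.3, 0.002, 0, 0, 0], [0.3, 0, 0, 0, 0]]]'

```text
time_s: 31.72
tool_pos: [609.3, -305.1, 57.6]
ee_rot: [-0.0, 1.57, -0.0]
force: [-0.6, -1.1, -2.2]
grip_width: 39.4
```

>>> jog_arm --deltas '[[[0.3, 0.001, 0, 0, 0], [0.3, 0, 0, 0, 0]]]'

```text
time_s: 31.98
tool_pos: [609.1, -305.0, 56.1]
ee_rot: [0.0, 1.571, -0.0]
force: [0.0, 0.7, -2.1]
grip_width: 39.7
```

>>> jog_arm --deltas '[[[0.3, 0.001, 0, 0, 0], [0.3, 0, 0, 0, 0]]]'

```text
time_s: 32.22
tool_pos: [609.0, -304.9, 54.9]
ee_rot: [0.0, 1.571, 0.0]
force: [-0.2, 0.5, -2.8]
grip_width: 39.8
```

>>> jog_arm --deltas '[[[0.3, 0.001, 0, 0, 0], [0.3, 0, 0, 0, 0]]]'

```text
time_s: 32.48
tool_pos: [609.1, -304.9, 54.0]
ee_rot: [0.0, 1.571, 0.0]
force: [0.1, 0.1, -2.6]
grip_width: 39.4
```

>>> jog_arm --deltas '[[[0.3, 0.001, 0, 0, 0], [0.3, 0, 0, 0, 0]]]'

```text
time_s: 32.72
tool_pos: [609.2, -305.0, 53.2]
ee_rot: [-0.0, 1.571, -0.0]
force: [-0.6, 0.1, -1.2]
grip_width: 39.6
```

>>> jog_arm --deltas '[[[0.7, 0, 0, 0, 0], [0.7, 0, 0, 0, 0], [0.7, 0, 0, 0, 0], [0.7, -0.03, 0, 0, 0], [0.7, -0.05, 0, 0, 0]]]'

```text
time_s: 33.35
tool_pos: [607.9, -304.3, 132.1]
ee_rot: [0.001, 1.574, 0.001]
force: [0.3, -0.5, 1.0]
grip_width: 64.3
```

>>> jog_arm --deltas '[[[0, -0.05, 0, 0, 0], [0, -0.05, 0.05, 0, 0], [0, 0, 0.05, 0, 0], [0, 0, 0.05, 0, 0], [0, 0, 0, 0, 0]]]'

```text
time_s: 33.98
tool_pos: [609.1, -157.9, 227.7]
ee_rot: [-0.002, 1.571, 0.003]
force: [0.1, -1.0, -0.1]
grip_width: 16.2
```

```bash
python3 mo.py g;  python3 - <<'E'
from h import *
for cam in ("top","scene"):
    pic=viewer.read_camera(cam)
    for o in models.landmark_of(pic,"key_top"): print(cam,"key lm",round(o["p"],2),np.round(o["point"]),at_z(pic,[o["point"]],45).round(1))
    o=models.outline_of(pic,"counter")[0]; print("counter",o["p"])
    m=o["pixels"]; c=cloud(pic,m); k=c[(c[:,2]>40)&(c[:,2]<50)&(c[:,0]<450)]
    print("above40",len(k),k.min(0).round(1),k.max(0).round(1),np.median(k,0).round(1),"case z",np.median(c[c[:,2]>30],0).round(1))
    # dark pixels on near half
    g=pic["frame"].max(2); v,u=np.nonzero(m&(g<60)); p=at_z(pic,np.c_[u,v],45)
    print("dark",len(p)); q=p[(np.hypot(p[:,0]-421,p[:,1]+310)<22)]; print(len(q),q.min(0).round(1),q.max(0).round(1),q.mean(0).round(1))
    a=cv2.minAreaRect(c[(c[:,2]>30)][:,:2].astype(np.float32)); print("rect",a)
    if cam=="top": cv2.imwrite("pics/ctr.png",cv2.resize(pic["frame"][180:330,400:560,::-1],None,fx=5,fy=4.0))
E
```

```text
top 0.77 [471. 213.] ztop 96.4 top mid [ 603.  -296.9   95.2] [ 602.7 -298.5   94.5]
top 0.73 [211. 264.] ztop 86.5 top mid [500.6 301.4  85.8] [498.6 299.7  84.2]
top 0.63 [215. 227.] ztop 86.0 top mid [589.4 298.9  85.1] [589.3 299.9  83.9]
scene 0.8 [231. 223.] ztop 84.3 top mid [588.8 296.9  83.5] [585.5 295.5  83.6]
scene 0.74 [483. 283.] ztop 95.9 top mid [ 607.5 -306.1   94.7] [ 604.8 -307.    94.9]
top key lm 0.75 [399. 174.] [[ 700.7 -130.6   45. ]]Traceback (most recent call last):
  File "<stdin>", line 5, in <module>
IndexError: list index out of range
```

```bash
python3 - <<'E'
from h import *
for cam in ("top","scene"):
    pic=viewer.read_camera(cam)
    o=[x for x in models.outline_of(pic,"counter")]; print(cam,[(x["p"],x["point"]) for x in o])
    H,W=480,640; c=cloud(pic,np.ones((H,W),bool))
    b=c[(c[:,0]>370)&(c[:,0]<510)&(c[:,1]>-390)&(c[:,1]<-230)&(c[:,2]>30)&(c[:,2]<60)]
    print("case",b.min(0).round(1),b.max(0).round(1),cv2.minAreaRect(b[:,:2].astype(np.float32)))
    v,u=np.nonzero(pic["depth"]>0); p=cloud(pic,pic["depth"]>0)
    g=pic["frame"].max(2)[v,u]; s=(np.hypot(p[:,0]-421,p[:,1]+310)<24)&(p[:,2]>30)
    k=s&(g<0.6*np.median(g[s])); q=p[k]; print("key dark",k.sum(),q.min(0).round(1),q.max(0).round(1),q.mean(0).round(1),np.median(g[s]))
    t=p[s]; t=t[t[:,2]>np.percentile(t[:,2],99)-4]; print("key high",len(t),t.min(0).round(1),t.max(0).round(1),t.mean(0).round(1), "case z",np.median(b[:,2]))
    if cam=="top": cv2.imwrite("pics/ctr.png",cv2.resize(pic["frame"][180:330,400:560,::-1],None,fx=5,fy=4.0))
E
```

```text
top []
case [ 384.1 -368.7   30.2] [ 391.  -365.6   38.5] ((387.4530029296875, -367.2655944824219), (2.6387298107147217, 6.913053512573242), 84.7206802368164)
  return _methods._mean(a, axis=axis, dtype=dtype,
  ret = ret.dtype.type(ret / rcount)
Traceback (most recent call last):
ValueError: zero-size array to reduction operation minimum which has no identity
```

>>> jog_arm --deltas '[[[0, 0, 0.05, 0, 0], [0, 0, 0.05, 0, 0], [0, 0, 0.05, 0, 0], [0, 0, 0.03, 0, 0], [0, 0, 0, 0, 0]]]'

```text
time_s: 35.05
tool_pos: [609.2, 20.7, 227.3]
ee_rot: [-0.001, 1.571, 0.002]
force: [0.4, -0.5, -0.3]
grip_width: 0.5
```

```bash
cat > key.py <<'E'
from h import *
for cam in ("top","scene"):
    pic=viewer.read_camera(cam)
    c=cloud(pic,np.ones((480,640),bool))
    b=c[(c[:,0]>370)&(c[:,0]<510)&(c[:,1]>-390)&(c[:,1]<-230)&(c[:,2]>30)&(c[:,2]<60)]
    print("case",b.min(0).round(1),b.max(0).round(1),cv2.minAreaRect(b[:,:2].astype(np.float32)))
    v,u=np.nonzero(pic["depth"]>0); p=cloud(pic,pic["depth"]>0)
    g=pic["frame"].max(2)[v,u]; s=(np.hypot(p[:,0]-421,p[:,1]+310)<24)&(p[:,2]>30)
    k=s&(g<0.6*np.median(g[s])); q=p[k]; print("key dark",k.sum(),q.min(0).round(1),q.max(0).round(1),q.mean(0).round(1),np.median(g[s]))
    t=p[s]; t=t[t[:,2]>np.percentile(t[:,2],99)-4]; print("key high",len(t),t.min(0).round(1),t.max(0).round(1),t.mean(0).round(1), "case z",np.median(b[:,2]))
    if cam=="top": cv2.imwrite("pics/ctr.png",cv2.resize(pic["frame"][180:330,400:560,::-1],None,fx=5,fy=4.0))
E
python3 key.py; python3 mo.py h
```

```text
case [ 384.1 -371.8   30. ] [ 493.3 -242.8   51.1] ((438.84552001953125, -307.230712890625), (128.45770263671875, 108.64680480957031), 89.575927734375)
key dark 123 [ 408.1 -321.5   33.2] [ 435.2 -295.4   51.1] [ 421.6 -306.9   42.7] 84.0
key high 58 [ 410.5 -319.1   43.7] [ 430.7 -296.3   51.1] [ 420.9 -308.    45.5] case z 35.841715302819466
case [ 382.1 -374.6   30. ] [ 490.2 -246.1   48. ] ((435.7949523925781, -310.388427734375), (127.92267608642578, 108.1164321899414), 89.57452392578125)
key dark 168 [ 403.3 -324.8   35.4] [ 429.3 -297.2   48. ] [ 415.5 -312.    42.3] 102.5
key high 101 [ 407.9 -321.9   42.9] [ 432.4 -298.9   48. ] [ 418.9 -310.4   45.2] case z 36.543955354753905
top 0.78 [474. 211.] ztop 97.5 top mid [ 608.7 -301.6   96.1] [ 608.8 -301.5   95. ]
top 0.75 [212. 226.] ztop 86.5 top mid [589.5 300.6  85.5] [590.9 299.8  84.4]
top 0.57 [213. 264.] ztop 86.6 top mid [499.6 300.2  85.6] [500.1 301.4  84.2]
scene 0.92 [227. 224.] ztop 84.1 top mid [589.  297.3  83.1] [586.5 296.4  83.4]
scene 0.91 [199. 235.] ztop 85.0 top mid [496.6 295.1  83.6] [494.7 295.5  83.9]
scene 0.85 [485. 282.] ztop 95.8 top mid [ 608.  -306.7   94.4] [ 603.9 -308.1   95. ]
```

View pics/ctr.png

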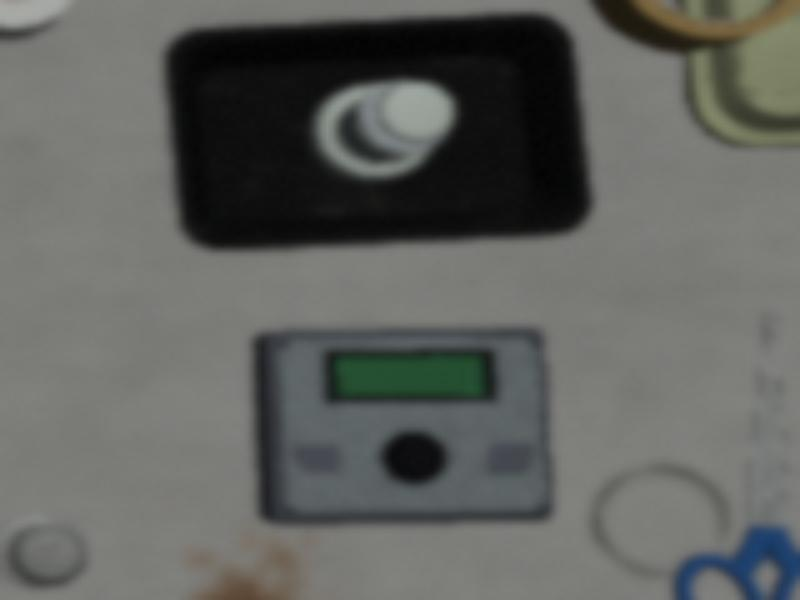

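>>> jog_arm --deltas '[[[0, 0, -0.047, -0.027, 0], [0, 0, -0.047, -0.027, 0], [0, 0, -0.047, -0.027, 0], [0, 0, -0.047, -0.027, 0], [0, 0, -0.047, -0.027, 0]]]'

```text
time_s: 35.98
tool_pos: [472.9, -217.9, 227.5]
ee_rot: [0.0, 1.57, -0.001]
force: [0.9, -1.2, 0.3]
grip_width: 0.3
```

>>> jog_arm --deltas '[[[0, 0, -0.047, -0.027, 0], [0, 0, -0.047, -0.027, 0], [0, 0.04, 0, 0, 0], [0, 0.04, 0, 0, 0], [0, 0, 0, 0, 0]]]'

```text
time_s: 36.6
tool_pos: [417.9, -309.2, 145.1]
ee_rot: [0.004, 1.575, 0.001]
force: [0.1, 1.0, -0.2]
grip_width: 0.4
```

```bash
python3 st.py 420.5,-308.5,69
```

```text
36.6 [ 417.9 -309.2  145.1] [-0.64  0.3   1.93 -0.    0.91 -2.21] [ 0.1  1.  -0.2] 0.4
[[-0.004  0.002  1.   ]
 [ 0.003  1.    -0.002]
 [-1.     0.003 -0.004]]
[ 420.5 -308.5   69. ] -> tool delta mm [76.1  0.5  2.9]
```

>>> jog_arm --deltas '[[[0, 0.04, 0, 0, 0], [0, 0.03, 0, 0, 0], [0, 0.006, 0, 0, 0], [0, 0, 0, 0, 0], [0, 0, 0, 0, 0]]]'

```text
time_s: 37.22
tool_pos: [421.1, -310.5, 72.9]
ee_rot: [-0.001, 1.569, -0.001]
force: [-0.0, 0.3, 0.1]
grip_width: 0.7
```

>>> jog_arm --deltas '[[[0, 0.002, 0, 0, 0], [0, 0, 0, 0, 0], [0, 0, 0, 0, 0]]]'

```text
time_s: 37.6
tool_pos: [420.2, -309.8, 69.5]
ee_rot: [-0.0, 1.571, -0.0]
force: [0.1, 0.6, 0.3]
grip_width: 0.7
```

>>> jog_arm --deltas '[[[0, 0.002, 0.001, 0, 0], [0, 0.001, 0, 0, 0], [0, 0, 0, 0, 0]]]'

```text
time_s: 37.98
tool_pos: [420.0, -308.7, 66.1]
ee_rot: [0.0, 1.571, 0.0]
force: [-0.5, 0.5, 0.1]
grip_width: 0.0
```

>>> jog_arm --deltas '[[[0, 0.001, 0, 0, 0], [0, 0, 0, 0, 0]]]'

```text
time_s: 38.22
tool_pos: [420.1, -308.7, 65.2]
ee_rot: [0.0, 1.571, -0.0]
force: [0.4, 0.4, -0.4]
grip_width: 0.4
```

>>> jog_arm --deltas '[[[0, 0.001, 0, 0, 0], [0, 0, 0, 0, 0]]]'

```text
time_s: 38.48
tool_pos: [420.2, -308.8, 64.3]
ee_rot: [0.0, 1.571, -0.0]
force: [0.0, -0.2, 0.5]
grip_width: 0.5
```

>>> jog_arm --deltas '[[[0, 0.001, 0, 0, 0], [0, 0, 0, 0, 0]]]'

```text
time_s: 38.72
tool_pos: [420.2, -308.8, 63.4]
ee_rot: [-0.0, 1.571, -0.0]
force: [-0.9, 0.7, 4.0]
grip_width: 0.5
```

>>> jog_arm --deltas '[[[0, 0.0005, 0, 0, 0], [0, 0, 0, 0, 0]]]'

```text
time_s: 38.98
tool_pos: [420.1, -308.8, 62.9]
ee_rot: [-0.0, 1.571, -0.0]
force: [-0.8, 0.6, 5.0]
grip_width: 0.3
```

>>> jog_arm --deltas '[[[0, 0.0005, 0, 0, 0], [0, 0, 0, 0, 0]]]'

```text
time_s: 39.22
tool_pos: [420.2, -308.8, 62.3]
ee_rot: [-0.0, 1.571, -0.0]
force: [-1.6, 0.7, 4.8]
grip_width: 0.6
```

>>> jog_arm --deltas '[[[0, 0.0005, 0, 0, 0], [0, 0, 0, 0, 0]]]'

```text
time_s: 39.48
tool_pos: [420.1, -308.8, 61.8]
ee_rot: [-0.0, 1.571, -0.0]
force: [-1.0, 0.2, 5.3]
grip_width: 0.4
```

>>> jog_arm --deltas '[[[0, 0.0005, 0, 0, 0], [0, 0, 0, 0, 0]]]'

```text
time_s: 39.72
tool_pos: [420.2, -308.8, 61.3]
ee_rot: [-0.0, 1.571, -0.0]
force: [-0.8, 0.8, 4.1]
grip_width: 0.1
```

>>> jog_arm --deltas '[[[0, 0.0005, 0, 0, 0], [0, 0, 0, 0, 0]]]'

```text
time_s: 39.98
tool_pos: [420.2, -308.8, 60.8]
ee_rot: [-0.0, 1.571, -0.0]
force: [-1.1, -0.4, 6.2]
grip_width: 0.7
```

>>> jog_arm --deltas '[[[0, 0.0005, 0, 0, 0], [0, 0, 0, 0, 0]]]'

```text
time_s: 40.22
tool_pos: [420.2, -308.8, 60.3]
ee_rot: [-0.0, 1.571, -0.0]
force: [0.2, 0.1, 5.0]
grip_width: 0.3
```

>>> jog_arm --deltas '[[[0, 0, 0, 0, 0]]]'

```text
time_s: 40.35
tool_pos: [420.2, -308.8, 60.3]
ee_rot: [-0.0, 1.571, -0.0]
force: [-0.9, -0.1, 5.3]
grip_width: 0.3
```

>>> jog_arm --deltas '[[[0, 0, 0, 0, 0]]]'

```text
time_s: 40.48
tool_pos: [420.2, -308.8, 60.3]
ee_rot: [-0.0, 1.571, -0.0]
force: [-0.9, 0.5, 5.7]
grip_width: 0.4
```

>>> jog_arm --deltas '[[[0, 0.0005, 0, 0, 0], [0, 0, 0, 0, 0]]]'

```text
time_s: 40.72
tool_pos: [420.1, -308.8, 59.8]
ee_rot: [0.0, 1.571, -0.0]
force: [0.0, -0.6, 4.2]
grip_width: 0.8
```

>>> jog_arm --deltas '[[[0, 0, 0, 0, 0]]]'

```text
time_s: 40.85
tool_pos: [420.1, -308.8, 59.8]
ee_rot: [0.0, 1.571, -0.0]
force: [-1.0, -1.0, 4.3]
grip_width: 0.2
```

>>> jog_arm --deltas '[[[0, 0, 0, 0, 0]]]'

```text
time_s: 40.98
tool_pos: [420.1, -308.8, 59.8]
ee_rot: [-0.0, 1.571, -0.0]
force: [-1.2, -0.9, 4.6]
grip_width: 0.5
```

>>> jog_arm --deltas '[[[0, 0, 0, 0, 0]]]'

```text
time_s: 41.1
tool_pos: [420.1, -308.8, 59.8]
ee_rot: [-0.0, 1.571, -0.0]
force: [-0.7, -0.3, 4.7]
grip_width: 0.5
```

>>> jog_arm --deltas '[[[0, 0, 0, 0, 0]]]'

```text
time_s: 41.22
tool_pos: [420.1, -308.8, 59.8]
ee_rot: [-0.0, 1.571, -0.0]
force: [-0.9, -0.5, 4.7]
grip_width: 0.6
```

>>> jog_arm --deltas '[[[0, -0.01, 0, 0, 0], [0, -0.04, 0, 0, 0], [0, -0.05, 0, 0, 0], [0, -0.05, 0.03, 0, 0], [0, -0.02, 0.05, 0.01, 0]]]'

```text
time_s: 41.85
tool_pos: [430.8, -229.0, 232.9]
ee_rot: [0.001, 1.567, -0.003]
force: [0.2, 1.0, 0.7]
grip_width: 0.8
```

>>> jog_arm --deltas '[[[0, 0, 0.05, 0.01, 0], [0, 0, 0.05, 0.01, 0], [0, 0, 0.05, 0.01, 0], [0, 0, 0.05, 0.01, 0], [0, 0, 0, 0, 0]]]'

```text
time_s: 42.48
tool_pos: [470.1, -25.9, 230.0]
ee_rot: [-0.003, 1.571, 0.004]
force: [-0.2, -0.2, -0.1]
grip_width: 0.1
```

```bash
python3 mo.py z; python3 key.py; python3 st.py
```

```text
top 0.97 [212. 266.] ztop 86.1 top mid [500.6 299.7  86.2] [498.8 299.7  84. ]
top 0.94 [212. 226.] ztop 87.5 top mid [590.1 300.2  86.6] [589.4 299.1  85. ]
top 0.9 [475. 211.] ztop 97.7 top mid [ 608.8 -303.5   96.3] [ 608.7 -302.6   95.2]
scene 0.96 [197. 235.] ztop 85.1 top mid [498.2 297.4  83.6] [496.7 297.2  84. ]
scene 0.69 [227. 224.] ztop 84.6 top mid [588.  297.6  83.3] [587.1 296.7  83.6]
case [ 384.1 -371.7   30. ] [ 493.5 -242.1   49.9] ((439.14251708984375, -307.05792236328125), (128.9544219970703, 108.64959716796875), 89.30802917480469)
key dark 123 [ 408.1 -321.2   33.2] [ 435.2 -294.5   49.9] [ 421.7 -307.    42.8] 87.0
key high 45 [ 410.6 -318.1   44.6] [ 432.8 -296.3   49.9] [ 422.1 -306.7   46.6] case z 35.90556670782826
case [ 381.4 -375.5   30. ] [ 491.2 -245.6   47.8] ((436.74383544921875, -310.4450988769531), (128.7326202392578, 109.0623550415039), 89.19737243652344)
key dark 165 [ 405.9 -324.1   35.3] [ 431.1 -296.1   47.8] [ 415.4 -312.1   42.3] 99.0
key high 93 [ 408.9 -321.7   43.4] [ 430.2 -298.8   47.8] [ 418.9 -310.3   45.5] case z 36.54148555844904
42.77 [469.9 -29.8 229.8] [-0.07  0.11  1.96 -0.    1.07 -1.64] [ 0.4 -0.9  0.3] 0.3
[[-0.     0.002  1.   ]
 [-0.     1.    -0.002]
 [-1.    -0.    -0.   ]]
```

View pics/zscene.png

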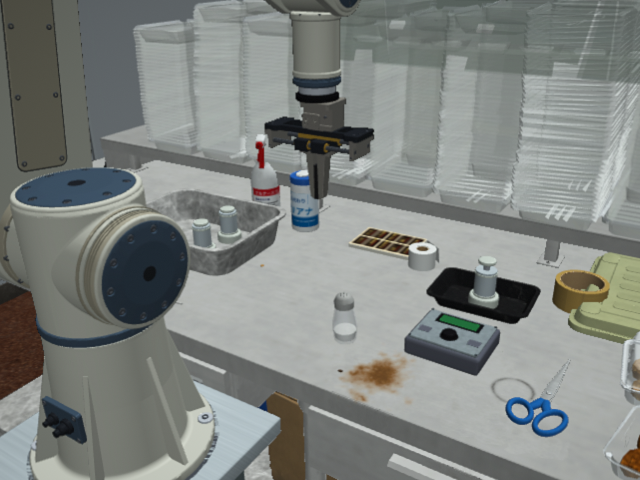

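The picture shows two moulds upright in the vat at (202,233) and (229,222). The third stands upright in the tray at (485,282), and the key is up at (450,334). Salt and roll have not moved.

```bash
python3 -c "
from plant import order; print(order.close_job())"
```

```text
the job is handed in; nothing more can be done
None
```

I sorted the three moulds I found, pressed the counter's key past its click and released it, and handed the job in at about 43 s. No verdict was reported.

- **Sticking mould:** the one nearest the robot jammed at about 9 mm (13 N) and now stands in the black tray. Its cap top measures about 95 mm, against the 95 expected there.
- **Sound moulds:** the other two slid fully home at roughly 2–4 N and stand in the vat. Their cap tops measure about 84 mm, as expected.
- **Key:** I pressed in 0.5 mm steps until the force fell from about 5.3 N to 4.5 N, which I estimate as 4.7 mm of travel. That figure comes from noisy force and position readings, because the key's travel can't be read directly. The last pictures show it up again at about 45 mm.
- **Last checks:** all three moulds were upright, salt and roll looked unmoved, and the arm was clear of everything. The network missed the tray mould in the final scene picture, but it showed in the top picture and I could see it standing there. The top and scene cameras differed by about 3–5 mm sideways in places, well inside the placing limits.

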